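# Sweep the stray temple bundles into the collecting bay

### The arm

A 7-joint arm with a two-finger parallel gripper is mounted at the origin on a cart in front of the work surface, level with it; the furniture and walls round the work are solid. World frame = base frame: x ahead of the robot, y to its left, z up, the work surface at z = 0. Lengths are in mm, angles in rad, forces in N, time in s.
With the tool pointing down it reaches from about 425 to 950 mm from the base axis. Payload 16.7 kg.
Tool frame: the origin (TCP) lies at the very end of the fingers, on their centre line; the grasp point (between the pads) lies 19 mm behind it (ctrl.grasp_offset is the distance from the TCP to the grasp point, in mm); z points along the fingers, y is the line along which they close (so a half turn about z gives the same grasp; the last joint's range is limited). The gripper opens to 94 mm and grips with 3 to 60 N. Pads are 16 mm wide; open, the fingers measure 119 mm over their backs; the gripper's body (75 mm by 177 mm) begins 78 mm behind the grasp point.
Start: joints at [0.959, 0.426, 0.074, 1.606, -0.034, 1.111, -0.067], TCP at [301.322, -603.968, 178.767] pointing down, gripper open.
Joint ranges: [-2.85, 2.85], [-0.5, 2.14], [-1.23, 1.37], [0.21, 2.46], [-1.02, 4.16], [0.16, 2.05], [-2.73, 2.73]. Speed limits (rad/s): [1.89, 1.89, 2.39, 2.39, 3.01, 3.01, 3.01].

### API

Orientations are given as a unit quaternion [w, x, y, z].
In Python, from plant import telemetry, optics, job, ctrl gives the robot as it stands.
- The arm moves only by the tool apply_moves, never from a script. Its argument "targets" is one flat list of numbers, 7 for each row, row after row: the shift along the tool's x, y, z as a fraction of full scale, then the turn, a rotation vector about the tool's x, y, z as a fraction of full scale, then the gripper's target within -1 to 1 (shut at 1, half-way at 0, fully open at -1). In form: [x, y, z, rx, ry, rz, jaw, x, y, z, rx, ry, rz, jaw, ...]. A call has 1 to 20 rows; each row shifts and turns the commanded pose from where the row before left it, along the tool's axes as they then stand; what a row does not reach is not made up. Full scale, the value 1, is 60 mm for a shift and 5 degrees for a turn. A row lasts 1/8 s, in which the tool goes at most 62.5 mm and 10.7 degrees, less where a joint would pass 70% of its speed; a pose out of reach is approached as far as the arm can. A call with a number of a shift or a turn outside -1 to 1 is refused whole. A call with a gripper value outside its range is refused whole. The fingers move at their own pace and stop on an object; "force" is the grip in N (left out, the last holds). Time passes only in rows, so rows that do not move let the fingers close. It gives the time, the measured TCP pose, the force, the opening and the grip force at its end, in the units of the state.
- telemetry.observe(): the state, without advancing time (a new reading comes with each control period).
- optics.read_camera(name): name is "scene" or "top" or "wrist"; returns a dict with "img" (384x512x3 uint8, red, green, blue), "K" (3x3 intrinsics, pixels), "world_from_camera" (4x4, takes a point from camera to world coordinates). Camera axes: x right, y down, z forward; pixel columns grow to the right and rows downward; lengths in mm; the calibration is good to about 2 mm. A picture is of the moment at which its call begins. There is no depth.
- job.hand_in(): hands the job in; it is judged then, once.
The state is a dict: "time_s": time; "qpos": joint angles; "qd": joint speeds; "effort": joint torques, N m; "position": TCP position; "ee_rot": TCP orientation; "force": force on the tool from outside, world axes, zero at the start; "moment": the same for the moment, N m; "gripper_width": finger opening in mm; "grasp_force": force on a finger pad.
Only numpy, scipy, OpenCV 4.12 (cv2) and the standard library are available. Lean on these libraries where they do the work, as an engineer would, in place of code of your own. Each camera call takes 0.05 s, during which the arm holds its last target. There are 200 camera calls.

### The job

Two bundles of black-and-yellow spectacle temple pieces lie loose on the raised plywood board: with the fingertips, gently sweep both along the board into the blue-floored collecting bay, until each lies flat and completely inside, behind the yellow line at its mouth. Only push them, never squeeze or lift them, and leave the black tape roll, spectacle frame, side cutters and tweezers where they lie.

Things in the scene. Friction and masses are not known exactly. Their poses are not given: they have to be found in the camera images.
- board: Fixed raised plywood work board on steel legs, on which all the work lies; its level top is 120 mm above the bench, 435 mm (along x) by 710 mm (along y). Origin: below the middle of the board, at bench height.
- board_top (a point): Middle of the board's top surface.
- bay: Fixed collecting bay to the robot's right: a U-shaped aluminium fence 22 mm high, 10 mm thick, open toward its own +y (the robot's left, up to 15 degrees askew). Blue floor flush with the board, 240 mm wide along its x, 120 mm deep along its y: back wall at y = -60 mm, side walls at x = -120 and +120 mm, mouth at y = +60 mm. The side walls end 5 mm in front of the mouth line. Origin: centre of the floor.
- bay_front (a point): Middle of the outer edge of the yellow line across the bay's mouth, at the height of the board.
- bundle_a: Loose bundle of three black-and-yellow curved temple pieces, 49 (its x) x 29 (its y) x 16 mm high, about 14 g, slides easily. Origin: centre of its underside.
- bundle_a_end1 (a point): One end of the three-piece bundle: on its long axis, 24 mm from its centre, half-way up.
- bundle_a_end2 (a point): The other end of the three-piece bundle, likewise.
- bundle_b: Loose bundle of four black-and-yellow curved temple pieces, 53 (its x) x 38 (its y) x 16 mm high, about 14 g, slides easily. Origin: centre of its underside.
- bundle_b_end1 (a point): One end of the four-piece bundle: on its long axis, 26 mm from its centre, half-way up.
- bundle_b_end2 (a point): The other end of the four-piece bundle, likewise.
- tape: Loose small roll of black tape, 56 mm across, 19 mm high, lying in one row with the two bundles, side by side, 110 to 230 mm to the left of the world's x axis, well clear of the bay; any of the three may be nearest to the robot; to be left alone. Origin: centre of its underside.
- specs: Loose black spectacle frame, 48 (its x) x 145 (its y) x 46 mm high, on the far part of the board; to be left alone. Origin: centre of its underside.
- cutters: Loose side cutters with blue handles, 120 (its x) x 49 (its y) x 12 mm high, on the far part of the board; to be left alone. Origin: centre of its underside.
- tweezers: Loose steel tweezers, 126 (its x) x 13 x 9 mm, near the left edge of the board; to be left alone. Origin: centre of its underside.

How it is judged (in metres and radians):
At the end, for the whole second after the job is handed in: Both bundles lie flat on the floor of the bay and at rest, between its walls, their centres at least 14 mm behind the outer edge of the yellow line and neither end in front of it (x of bundle_a in the frame of bay between -0.12 and 0.12 m and y of bundle_a in the frame of bay between -0.065 and 0.046 m and y of each of bundle_a_end1, bundle_a_end2, bundle_b_end1, bundle_b_end2 in the frame of bay below 0.061 m and angle between each of bundle_a, bundle_b's own z axis and vertical below 0.3 rad and height (world z) of each of bundle_a, bundle_b below 0.128 m and linear speed of each of bundle_a, bundle_b below 0.01 m/s and x of bundle_b in the frame of bay between -0.12 and 0.12 m and y of bundle_b in the frame of bay between -0.065 and 0.046 m); the robot touches nothing.
It fails at once if a bundle is lifted off the board (by 15 mm or more) (height (world z) of any of bundle_a, bundle_b above 0.135 m).
It fails at once if a bundle is squeezed or shoved hard (over 10 N from the fingers) (contact force between the fingers and bundle_a above 10 N or contact force between the fingers and bundle_b above 10 N).
It fails at once if the tape roll, spectacle frame, side cutters or tweezers is moved by more than 20 mm (distance of any of tape, specs, cutters, tweezers from where it was at the start of the episode above 0.02 m).
It also fails if it takes over 72 s, if anything falls off the work surface, if the arm or the gripper's body presses on something with over 40 N, if the wrist force passes 120 N, or if a joint passes its speed limit or range.

## Working session

There is one attempt and no reset: what is moved stays moved. The work goes in short steps, Python scripts to look and compute and a tool call to move; the robot and the scene stay as the last step left them, time stands still between calls to the robot, and variables do not carry over. Pictures are saved under pics/ and viewed, at most 10 in all, crops included, and the job is handed in when it is done.

Besides the shell and the picture viewer there is one more tool, called after "Call:" as a command line: name --argument value ..., lists and objects as JSON in quotes. apply_moves: Moves the arm, as the interface text tells. Shift numbers are shares of 60 mm and turn numbers shares of 5 degrees, none past 1 either way. Its arguments: {"type":"object","properties":{"targets":{"type":"array","items":{"type":"number","minimum":-1,"maximum":1}},"force":{"type":"number"}},"required":["targets"]}

```bash
mkdir -p pics; cat > h.py <<'E'
from plant import telemetry, optics, job, ctrl
import numpy as np, cv2
def snap(name,fn,crop=None,s=1):
    r=optics.read_camera(name); im=r["img"][:,:,::-1]
    if crop: a,b,c,d=crop; im=im[b:d,a:c]
    if s!=1: im=cv2.resize(im,None,fx=s,fy=s,interpolation=cv2.INTER_CUBIC)
    cv2.imwrite("pics/"+fn,im); return r
def px2w(r,u,v,z):
    T=np.array(r["world_from_camera"]); d=T[:3,:3]@np.linalg.inv(r["K"])@np.array([u,v,1.]); o=T[:3,3]
    return (o+d*(z-o[2])/d[2])[:3]
E
python3 - <<'E'
from h import *
r=snap("top","t1.png",s=1.5)
print(r["K"],r["world_from_camera"]); o=telemetry.observe(); print(o["position"],o["ee_rot"],o["time_s"],o["gripper_width"])
np.savez("top.npz",**{k:np.array(v) for k,v in r.items()})
E
```

```text
[[375.58245465   0.         255.23640239]
 [  0.         375.58245465 191.81520761]
 [  0.           0.           1.        ]] [[-1.44965909e-01 -9.64438315e-01  2.21005932e-01  4.12178283e+02]
 [-9.89436496e-01  1.41178387e-01 -3.29254316e-02  1.13709461e+02]
 [ 5.53286758e-04 -2.23444400e-01 -9.74716520e-01  9.63604151e+02]
 [ 0.00000000e+00  0.00000000e+00  0.00000000e+00  1.00000000e+00]]
[ 301.11019311 -603.6074506   178.1071458 ] [-5.94270114e-04  9.73348726e-01  2.29329160e-01 -1.99904239e-04] 0.05 94.09283838505759
```

View pics/t1.png

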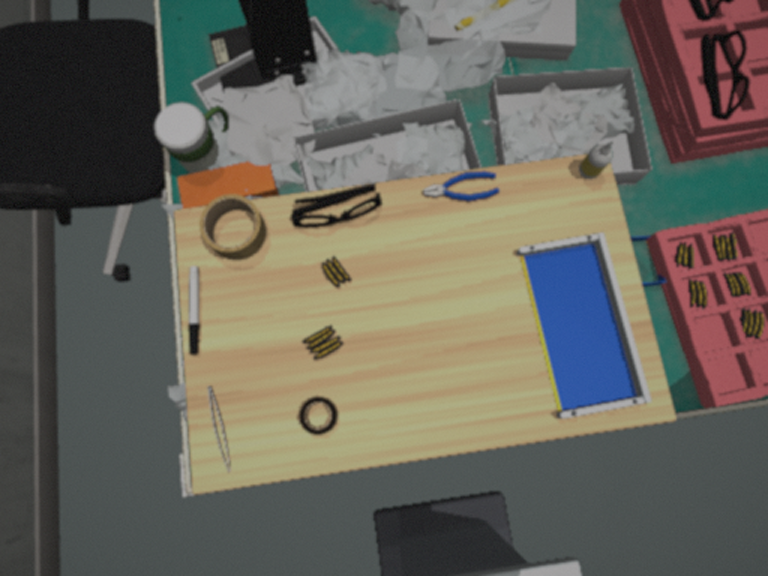

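The top view shows the three-piece bundle at about (336,271), the four-piece at (323,342) and the tape at (318,415). The yellow line runs from (522,252) to (560,412). I'll enlarge the crop.

```bash
python3 - <<'E'
from h import *
r=dict(np.load("top.npz")); im=r["img"][:,:,::-1]
c=cv2.resize(im[150:300,190:260],None,fx=4,fy=4,interpolation=cv2.INTER_CUBIC)
c2=cv2.resize(im[150:300,335:440],None,fx=4,fy=4,interpolation=cv2.INTER_CUBIC)
cv2.imwrite("pics/c1.png",np.hstack([c,c2]))
f=lambda n,u,v,z:print(n,px2w(r,u/1.5,v/1.5,z).round())
f("a",336,271,130);f("b",323,342,130);f("tape",318,415,135);f("specs",336,206,120)
for p in [(522,252),(560,412),(640,402),(598,238)]: f("bay",*p,120)
E
```

```text
a [638. 153. 130.]
b [532. 185. 130.]
tape [428. 205. 135.]
specs [746. 140. 120.]
bay [ 629. -138.  120.]
bay [ 381. -144.  120.]
bay [ 378. -263.  120.]
bay [ 634. -260.  120.]
```

View pics/c1.png

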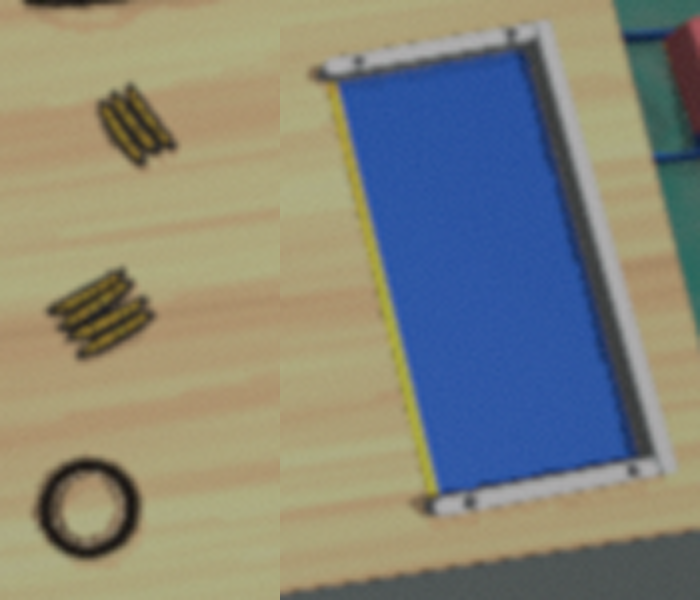

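Now I'll raise the tool, turn it about 51° so its x axis lies along the sweep, and bring the fingers to roughly a 25 mm gap.

Call:
apply_moves --targets '[0,0,-0.3,0,0,-1,0.47,0,0,-0.3,0,0,-1,0.47,0,0,-0.2,0,0,-1,0.47,0,0,0,0,0,-1,0.47,0,0,0,0,0,-1,0.47,0,0,0,0,0,-1,0.47,0,0,0,0,0,-1,0.47,0,0,0,0,0,-1,0.47,0,0,0,0,0,-1,0.47,0,0,0,0,0,-1,0.47,0,0,0,0,0,-0.2,0.47]'

```text
time_s: 1.42
position: [301.1, -603.8, 226.3]
ee_rot: [-0.0, 0.78, 0.626, 0.0]
force: [-0.2, 0.1, -2.0]
gripper_width: 25.1
grasp_force: 0.0
```

```bash
cat >> h.py <<'E'
from scipy.spatial.transform import Rotation as Ro
def to(*ts):
    o=telemetry.observe(); w=o["ee_rot"]; R=Ro.from_quat([w[1],w[2],w[3],w[0]]).as_matrix()
    print(o["time_s"],np.round(o["position"],1),"xaxis",R[:,0].round(3),"z",R[:,2].round(3),o["gripper_width"],o["force"])
    p=np.array(o["position"])
    for t in ts:
        d=R.T@(np.array(t)-p)/60; print("->",t,d.round(2)); p=np.array(t)
E
python3 - <<'E'
from h import *
to([658,238,220],[658,238,126],[574,-160,126],[574,-160,220],[553,250,220],[553,250,126],[460,-165,126])
E
```

```text
1.425 [ 301.1 -603.8  226.3] xaxis [0.216 0.976 0.001] z [-0.     0.001 -1.   ] 25.121246701751463 [-0.19504096  0.08217364 -1.97228592]
-> [658, 238, 220] [14.98  2.78  0.11]
-> [658, 238, 126] [-0.    0.    1.57]
-> [574, -160, 126] [-6.78  0.07 -0.01]
-> [574, -160, 220] [ 0.   -0.   -1.57]
-> [553, 250, 220] [ 6.6  -1.82  0.01]
-> [553, 250, 126] [-0.    0.    1.57]
-> [460, -165, 126] [-7.09 -0.02 -0.01]
```

Call:
apply_moves --targets '[0.75,0.14,0,0,0,0,0.47,0.75,0.14,0,0,0,0,0.47,0.75,0.14,0,0,0,0,0.47,0.75,0.14,0,0,0,0,0.47,0.75,0.14,0,0,0,0,0.47,0.75,0.14,0,0,0,0,0.47,0.75,0.14,0,0,0,0,0.47,0.75,0.14,0,0,0,0,0.47,0.75,0.14,0,0,0,0,0.47,0.75,0.14,0,0,0,0,0.47,0.75,0.14,0,0,0,0,0.47,0.75,0.14,0,0,0,0,0.47,0.75,0.14,0,0,0,0,0.47,0.75,0.14,0,0,0,0,0.47,0.75,0.14,0,0,0,0,0.47,0.75,0.14,0,0,0,0,0.47,0.75,0.14,0,0,0,0,0.47,0.75,0.14,0,0,0,0,0.47,0.75,0.14,0,0,0,0,0.47,0.75,0.14,0,0,0,0,0.47]'

```text
time_s: 3.92
position: [660.4, 239.6, 226.5]
ee_rot: [-0.0, 0.78, 0.625, -0.0]
force: [0.4, -0.1, 0.4]
gripper_width: 24.8
grasp_force: 0.0
```

```bash
python3 - <<'E'
from h import *
to([660,220,126]); snap("wrist","w1.png")
E
```

```text
3.925 [660.4 239.6 226.5] xaxis [ 0.218  0.976 -0.   ] z [-0. -0. -1.] 24.830809812172035 [ 0.41662567 -0.10236977  0.42915202]
-> [660, 220, 126] [-0.32  0.07  1.67]
```

View pics/w1.png

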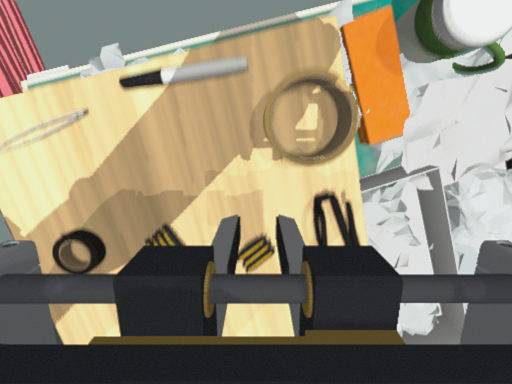

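The wrist view shows the three-piece bundle at (257,253), centred between the fingertips at (235,220) and (288,220), with the landing spot clear. I'll descend and sweep it.

Call:
apply_moves --targets '[-0.12,0,0.5,0,0,0,0.47,-0.1,0,0.5,0,0,0,0.47,-0.1,0,0.4,0,0,0,0.47,0,0,0.2,0,0,0,0.47,0,0,0.07,0,0,0,0.47,0,0,0,0,0,0,0.47]'

```text
time_s: 4.72
position: [656.0, 220.1, 127.1]
ee_rot: [-0.0, 0.78, 0.626, 0.0]
force: [0.6, 0.2, 0.3]
gripper_width: 24.7
grasp_force: 0.0
```

```bash
python3 - <<'E'
from h import *
to([574,-160,126])
E
```

```text
4.725 [656.  220.1 127.1] xaxis [0.216 0.976 0.001] z [ 0.001  0.    -1.   ] 24.6625872206981 [0.55302342 0.22624875 0.26124376]
-> [574, -160, 126] [-6.48  0.04  0.02]
```

Call:
apply_moves --targets '[-0.15,0,0.02,0,0,0,0.47,-0.15,0,0,0,0,0,0.47,-0.15,0,0,0,0,0,0.47,-0.15,0,0,0,0,0,0.47,-0.15,0,0,0,0,0,0.47,-0.15,0,0,0,0,0,0.47,-0.15,0,0,0,0,0,0.47,-0.15,0,0,0,0,0,0.47,-0.15,0,0,0,0,0,0.47,-0.15,0,0,0,0,0,0.47,-0.15,0,0,0,0,0,0.47,-0.15,0,0,0,0,0,0.47,-0.15,0,0,0,0,0,0.47,-0.15,0,0,0,0,0,0.47,-0.15,0,0,0,0,0,0.47,-0.15,0,0,0,0,0,0.47,-0.15,0,0,0,0,0,0.47,-0.15,0,0,0,0,0,0.47,-0.15,0,0,0,0,0,0.47,-0.15,0,0,0,0,0,0.47]'

```text
time_s: 7.22
position: [616.8, 43.4, 125.4]
ee_rot: [-0.0, 0.78, 0.626, 0.0]
force: [0.3, -0.2, -0.9]
gripper_width: 24.8
grasp_force: 0.0
```

```bash
python3 - <<'E'
from h import *
to([574,-160,126]); snap("top","t2.png",s=1.5)
E
```

```text
7.225 [616.8  43.4 125.4] xaxis [0.216 0.976 0.   ] z [ 0.  0. -1.] 24.792500978680835 [ 0.25980032 -0.18399171 -0.93689027]
-> [574, -160, 126] [-3.46  0.04 -0.01]
```

View pics/t2.png

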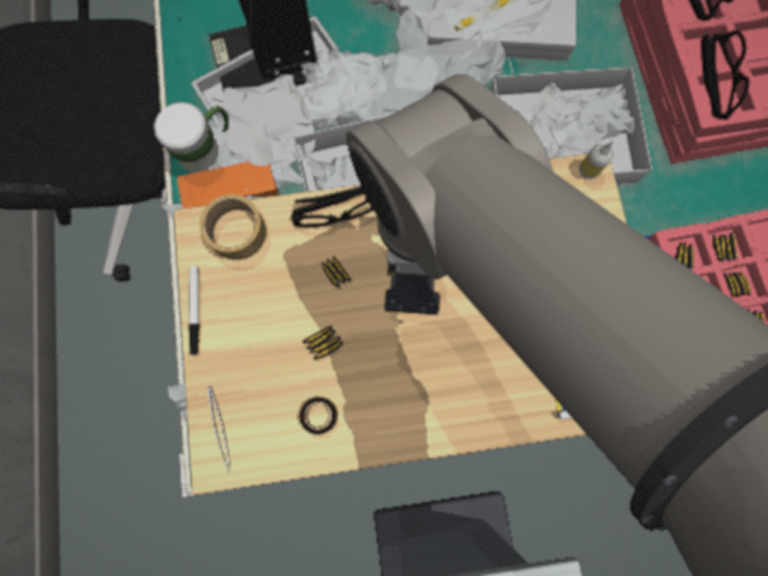

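The three-piece bundle is still at (336,271), untouched, so my position for it must be off. I'll project the TCP into both cameras to check the calibration.

```bash
python3 - <<'E'
from h import *
def proj(r,p):
    T=np.linalg.inv(r["world_from_camera"]); q=T@np.append(p,1); q=r["K"]@q[:3]; return (q[:2]/q[2]).round(1)
r=dict(np.load("top.npz")); p=telemetry.observe()["position"]
print("tcp in top*1.5",proj(r,p)*1.5, "start of sweep",proj(r,[656,220,127])*1.5)
print(px2w(r,336/1.5,271/1.5,130), r["world_from_camera"][:3,3])
s=snap("scene","s1.png",s=1.5); print(proj(s,p)*1.5, proj(s,[638,153,130])*1.5,proj(s,[532,185,130])*1.5)
w=optics.read_camera("wrist"); print(proj(w,p),np.round(w["world_from_camera"],2))
E
```

```text
tcp in top*1.5 [409.5  274.65] start of sweep [291.15 266.1 ]
[637.5054995  152.60571442 130.        ] [412.17828327 113.70946068 963.60415102]
[388.65 259.65] [339.15 272.85] [374.25 295.65]
[257.6 215.7] [[ 9.8000e-01 -2.1000e-01 -5.0000e-02  6.3202e+02]
 [-2.2000e-01 -9.5000e-01 -2.3000e-01  1.0993e+02]
 [-0.0000e+00  2.4000e-01 -9.7000e-01  3.3160e+02]
 [ 0.0000e+00  0.0000e+00  0.0000e+00  1.0000e+00]]
```

View pics/s1.png

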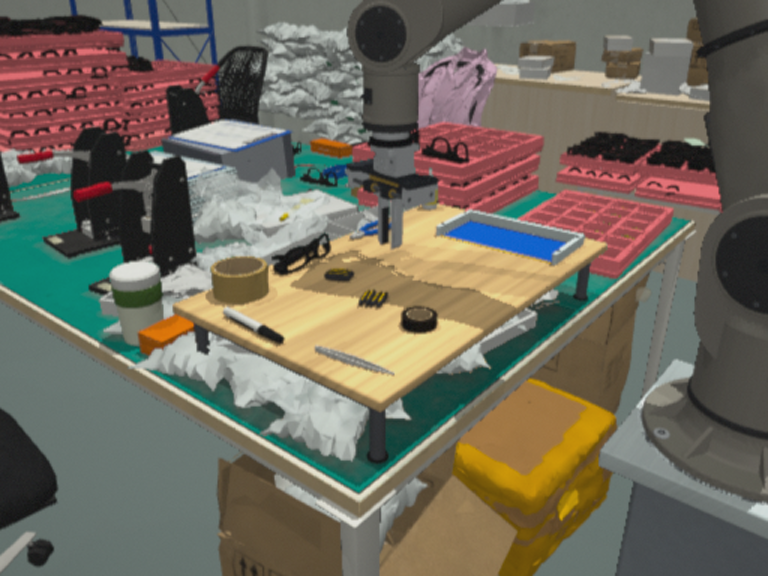

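In the scene view the fingertips end near (390,247), but the TCP projects to (389,260). The tips look higher than reported and passed over the bundle, so I'll enlarge that area.

```bash
python3 - <<'E'
from h import *
def proj(r,p):
    T=np.linalg.inv(r["world_from_camera"]); q=T@np.append(p,1); q=r["K"]@q[:3]; return q[:2]/q[2]
p=np.array(telemetry.observe()["position"])
s=snap("scene","x.png",crop=(220,100,320,220),s=5)
w=snap("wrist","x2.png",crop=(190,170,320,290),s=4)
h=np.hstack([cv2.resize(cv2.imread("pics/x.png"),(400,480)),cv2.resize(cv2.imread("pics/x2.png"),(400,370)) if 0 else cv2.copyMakeBorder(cv2.resize(cv2.imread("pics/x2.png"),(400,369)),0,111,0,0,0)])
cv2.imwrite("pics/x3.png",h)
R=Ro.from_quat(np.roll(telemetry.observe()["ee_rot"],-1)).as_matrix()
for dz in (0,10,20,30):
  for sy in (-1,1):
    q=p+R@[0,sy*12.4,-dz]; print(dz,sy,(proj(s,q)-[220,100])*4,(proj(w,q)-[190,170])*400/130)
E
```

```text
0 -1 [166.26251087 298.06843151] [160.82301439 140.07974388]
0 1 [143.67728476 287.30714524] [255.45625574 140.2111901 ]
10 -1 [166.38401893 284.49676936] [158.55092713 152.8849873 ]
10 1 [143.72223539 273.89456758] [257.61985257 153.02387113]
20 -1 [166.50634647 270.83357793] [156.05538043 166.94962443]
20 1 [143.76748481 260.39283576] [259.99626105 167.0968091 ]
30 -1 [166.62950179 257.07792817] [153.30170357 182.46905585]
30 1 [143.81303601 246.80105788] [262.61850352 182.62556003]
```

View pics/x3.png

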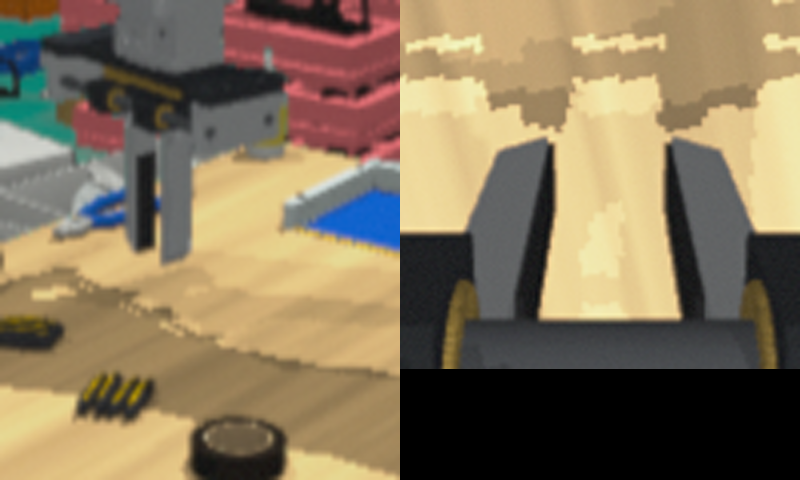

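The wrist crop has the tips where the TCP says, with inner edges at (149,138) against a predicted (161,140). In the scene crop the right tip ends at (175,264), about 24 mm higher than predicted. I'll quantify that offset using objects seen in the first wrist picture.

```bash
python3 - <<'E'
from h import *
from scipy.optimize import least_squares
o=telemetry.observe(); w=optics.read_camera("wrist"); s=optics.read_camera("scene")
w1=dict(w); T=np.array(w["world_from_camera"]).copy(); T[:3,3]+=np.array([660.4,239.6,226.5])-o["position"]; w1["world_from_camera"]=T
r=dict(np.load("top.npz"))
# same points: top(1.5x) vs wrist w1 px, z
pts=[((336,271),(257,253),130),((318,415),(79,251),139),((194,338),(150,78),125),((194,268),(245,66),125),((233,200),(311,75),160)]
for t,q,z in pts: print(px2w(r,t[0]/1.5,t[1]/1.5,z).round(),px2w(w1,*q,z).round())
def proj(r,p):
    T=np.linalg.inv(r["world_from_camera"]); q=T@np.append(p,1); q=r["K"]@q[:3]; return q[:2]/q[2]
W=[px2w(r,t[0]/1.5,t[1]/1.5,z) for t,q,z in pts[:4]]
def f(d):
    a=dict(w1); T2=T.copy(); T2[:3,3]+=d; a["world_from_camera"]=T2
    return np.concatenate([proj(a,x)-q for x,(t,q,z) in zip(W,pts)])
k=least_squares(f,[0,0,0]); print("offset true-reported",k.x.round(1),k.fun.round(1))
E
```

```text
[638. 153. 130.] [642. 160. 130.]
[428. 204. 139.] [437. 213. 139.]
[567. 376. 125.] [574. 381. 125.]
[675. 368. 125.] [675. 371. 125.]
[762. 292. 160.] [734. 342. 160.]
offset true-reported [-2.5 -5.1  8.2] [-1.2 -0.7  0.3  0.2 -1.   2.   1.8 -1.6]
```

A robot-to-camera height offset is likely. I'll probe downward here in small steps, over clear board, and watch the force.

Call:
apply_moves --targets '[0,0,0.05,0,0,0,0.47,0,0,0.05,0,0,0,0.47,0,0,0,0,0,0,0.47]'

```text
time_s: 7.95
position: [616.6, 44.0, 119.0]
ee_rot: [-0.0, 0.78, 0.626, -0.0]
force: [0.2, -0.1, 0.3]
gripper_width: 24.7
grasp_force: 0.0
```

Call:
apply_moves --targets '[0,0,0.05,0,0,0,0.47,0,0,0,0,0,0,0.47]'

```text
time_s: 8.2
position: [616.7, 43.9, 116.1]
ee_rot: [-0.0, 0.78, 0.626, -0.0]
force: [-0.4, 0.0, -0.3]
gripper_width: 25.0
grasp_force: 0.0
```

Call:
apply_moves --targets '[0,0,0.03,0,0,0,0.47,0,0,0,0,0,0,0.47]'

```text
time_s: 8.45
position: [616.8, 43.9, 114.5]
ee_rot: [-0.0, 0.78, 0.626, -0.0]
force: [-0.7, 0.1, 0.0]
gripper_width: 25.0
grasp_force: 0.0
```

It reads 114.5 with no contact, so the reported height is biased. I'll keep probing.

Call:
apply_moves --targets '[0,0,0.05,0,0,0,0.47,0,0,0,0,0,0,0.47]'

```text
time_s: 8.7
position: [616.7, 43.9, 111.3]
ee_rot: [-0.0, 0.78, 0.626, -0.0]
force: [-0.5, 0.4, -0.2]
gripper_width: 24.9
grasp_force: 0.0
```

Call:
apply_moves --targets '[0,0,0.05,0,0,0,0.47,0,0,0,0,0,0,0.47]'

```text
time_s: 8.95
position: [616.7, 43.9, 108.3]
ee_rot: [-0.0, 0.78, 0.626, -0.0]
force: [-0.1, -0.2, -0.3]
gripper_width: 24.8
grasp_force: 0.0
```

```bash
python3 - <<'E'
from h import *
to(); snap("scene","x4.png",crop=(220,100,320,220),s=5)
E
```

```text
8.95 [616.7  43.9 108.3] xaxis [ 0.216  0.976 -0.   ] z [-0.  0. -1.] 24.764882317460767 [-0.09799099 -0.19191526 -0.26752189]
```

View pics/x4.png

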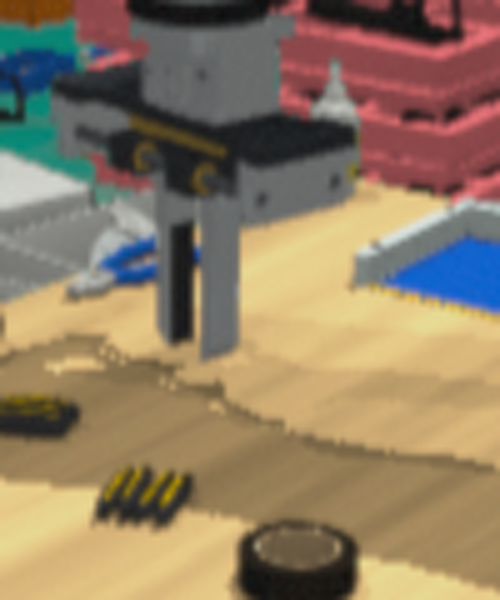

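In the crop the tips end near (220,355), still roughly 10–15 mm above the board. I'll continue.

Call:
apply_moves --targets '[0,0,0.05,0,0,0,0.47,0,0,0,0,0,0,0.47]'

```text
time_s: 9.25
position: [616.7, 43.9, 105.3]
ee_rot: [-0.0, 0.78, 0.626, -0.0]
force: [0.1, 0.2, 0.4]
gripper_width: 24.8
grasp_force: 0.0
```

Call:
apply_moves --targets '[0,0,0.04,0,0,0,0.47,0,0,0,0,0,0,0.47]'

```text
time_s: 9.5
position: [616.7, 43.9, 103.0]
ee_rot: [-0.0, 0.78, 0.626, -0.0]
force: [-0.1, 0.6, 0.7]
gripper_width: 24.5
grasp_force: 0.0
```

Call:
apply_moves --targets '[0,0,0.04,0,0,0,0.47,0,0,0,0,0,0,0.47]'

```text
time_s: 9.75
position: [616.7, 43.9, 100.6]
ee_rot: [-0.0, 0.78, 0.626, -0.0]
force: [-0.7, -1.2, 0.0]
gripper_width: 24.8
grasp_force: 0.0
```

Call:
apply_moves --targets '[0,0,0.03,0,0,0,0.47,0,0,0,0,0,0,0.47]'

```text
time_s: 10.0
position: [616.8, 43.9, 98.8]
ee_rot: [-0.0, 0.78, 0.626, -0.0]
force: [0.6, 0.6, -0.3]
gripper_width: 24.9
grasp_force: 0.0
```

Call:
apply_moves --targets '[0,0,0.02,0,0,0,0.47,0,0,0,0,0,0,0.47]'

```text
time_s: 10.25
position: [616.8, 43.9, 97.7]
ee_rot: [-0.0, 0.78, 0.626, -0.0]
force: [-0.5, -0.5, 0.3]
gripper_width: 25.2
grasp_force: 0.0
```

Call:
apply_moves --targets '[0,0,0.02,0,0,0,0.47,0,0,0,0,0,0,0.47]'

```text
time_s: 10.5
position: [616.8, 43.9, 96.5]
ee_rot: [-0.0, 0.78, 0.626, -0.0]
force: [-0.4, 0.5, -0.1]
gripper_width: 25.0
grasp_force: 0.0
```

Call:
apply_moves --targets '[0,0,0.02,0,0,0,0.47,0,0,0,0,0,0,0.47]'

```text
time_s: 10.75
position: [616.8, 43.9, 95.3]
ee_rot: [-0.0, 0.78, 0.626, -0.0]
force: [-0.1, -0.3, 0.6]
gripper_width: 24.8
grasp_force: 0.0
```

Call:
apply_moves --targets '[0,0,0.02,0,0,0,0.47,0,0,0,0,0,0,0.47]'

```text
time_s: 11.0
position: [616.8, 43.9, 94.1]
ee_rot: [-0.0, 0.78, 0.626, -0.0]
force: [-0.6, -0.2, 0.4]
gripper_width: 25.1
grasp_force: 0.0
```

```bash
python3 - <<'E'
from h import *
def proj(r,p):
    T=np.linalg.inv(r["world_from_camera"]); q=T@np.append(p,1); q=r["K"]@q[:3]; return q[:2]/q[2]
s=snap("scene","a.png",crop=(235,120,295,200),s=6.5); w=snap("wrist","b.png",crop=(190,150,320,290),s=3)
a=cv2.imread("pics/a.png");b=cv2.imread("pics/b.png");h=max(len(a),len(b))
cv2.imwrite("pics/x5.png",np.hstack([cv2.copyMakeBorder(i,0,h-len(i),0,0,0) for i in(a,b)]))
print(a.shape)
for z in(120,130):print((proj(s,[616.8+2.7,43.9+12.1,z])-[235,120])*6.5,(proj(s,[604.6,46.6,z])-[235,120])*6.5)
E
```

```text
(520, 390, 3)
[130.49666636 364.77513107] [172.02030086 366.78084716]
[130.54492983 342.82365783] [172.208024   344.80075109]
```

View pics/x5.png

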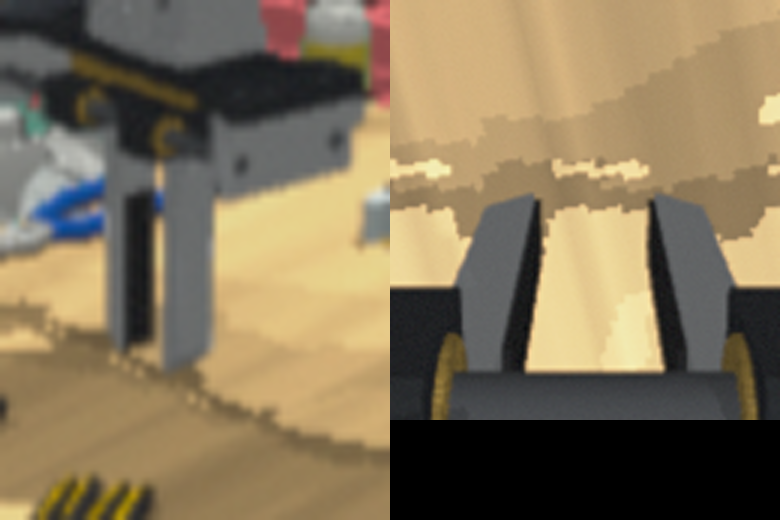

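In this crop the right finger's near bottom corner is at (165,372), matching board height (about 372 expected). The tips are within a few mm of the board at a reported z of 94. Two more small probes to confirm.

Call:
apply_moves --targets '[0,0,0.02,0,0,0,0.47,0,0,0,0,0,0,0.47]'

```text
time_s: 11.35
position: [617.0, 44.0, 93.6]
ee_rot: [0.0, 0.78, 0.626, 0.0]
force: [-3.2, -0.7, 9.7]
gripper_width: 25.0
grasp_force: 4.6
```

Call:
apply_moves --targets '[0,0,0.02,0,0,0,0.47,0,0,0,0,0,0,0.47]'

```text
time_s: 11.6
position: [617.1, 44.0, 93.5]
ee_rot: [0.0, 0.78, 0.626, 0.0]
force: [-9.6, -2.0, 24.2]
gripper_width: 24.9
grasp_force: 12.4
```

Call:
apply_moves --targets '[0,0,0.02,0,0,0,0.47,0,0,0,0,0,0,0.47]'

```text
time_s: 11.85
position: [617.2, 43.9, 93.4]
ee_rot: [0.001, 0.78, 0.626, 0.0]
force: [-16.8, -2.9, 40.6]
gripper_width: 24.6
grasp_force: 20.3
```

The board contact is at a reported z of 93.6, so heights read about 26 mm low. I'll lift, return behind the three-piece bundle, and descend to a reported z of about 99.

Call:
apply_moves --targets '[0,0,-0.4,0,0,0,0.47,0,0,-0.5,0,0,0,0.47,0,0,-0.5,0,0,0,0.47,0.5,0,0,0,0,0,0.47,0.5,0,0,0,0,0,0.47,0.5,0,0,0,0,0,0.47,0.5,0,0,0,0,0,0.47,0.5,0,0,0,0,0,0.47,0.5,0,0,0,0,0,0.47,0,0,0.4,0,0,0,0.47,0,0,0.4,0,0,0,0.47,0,0,0.3,0,0,0,0.47,0,0,0.15,0,0,0,0.47,0,0,0,0,0,0,0.47]'

```text
time_s: 13.6
position: [655.7, 219.6, 99.4]
ee_rot: [-0.0, 0.78, 0.626, -0.0]
force: [0.4, 0.6, 0.5]
gripper_width: 24.8
grasp_force: 0.0
```

```bash
python3 - <<'E'
from h import *
to([656,220,98.5],[572,-158,98.5])
E
```

```text
13.6 [655.7 219.6  99.4] xaxis [ 0.216  0.976 -0.   ] z [-0.001 -0.    -1.   ] 24.818572873355144 [0.36981492 0.63644357 0.47121246]
-> [656, 220, 98.5] [0.01 0.   0.01]
-> [572, -158, 98.5] [-6.45 -0.    0.  ]
```

Call:
apply_moves --targets '[-0.15,0,0,0,0,0,0.47,-0.15,0,0,0,0,0,0.47,-0.15,0,0,0,0,0,0.47,-0.15,0,0,0,0,0,0.47,-0.15,0,0,0,0,0,0.47,-0.15,0,0,0,0,0,0.47,-0.15,0,0,0,0,0,0.47,-0.15,0,0,0,0,0,0.47,-0.15,0,0,0,0,0,0.47,-0.15,0,0,0,0,0,0.47,-0.15,0,0,0,0,0,0.47,-0.15,0,0,0,0,0,0.47,-0.15,0,0,0,0,0,0.47,-0.15,0,0,0,0,0,0.47,-0.15,0,0,0,0,0,0.47,-0.15,0,0,0,0,0,0.47,-0.15,0,0,0,0,0,0.47,-0.15,0,0,0,0,0,0.47,-0.15,0,0,0,0,0,0.47,-0.15,0,0,0,0,0,0.47]'

```text
time_s: 16.1
position: [616.7, 43.3, 99.6]
ee_rot: [-0.0, 0.78, 0.626, 0.0]
force: [-0.1, 0.4, -0.0]
gripper_width: 24.8
grasp_force: 0.1
```

```bash
python3 - <<'E'
from h import *
to([572,-158,98.5])
snap("scene","a.png",crop=(200,110,420,230),s=3.5)
E
```

```text
16.1 [616.7  43.3  99.6] xaxis [0.216 0.976 0.   ] z [-0.  0. -1.] 24.785159458120788 [-0.13188122  0.38599217 -0.01255801]
-> [572, -158, 98.5] [-3.44 -0.    0.02]
```

View pics/a.png

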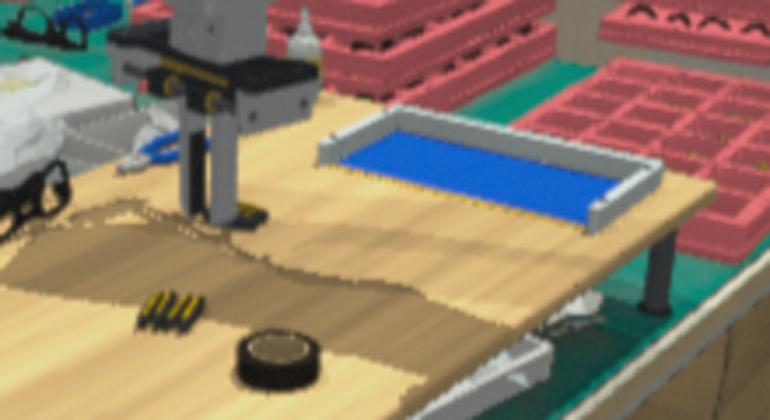

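The view shows the three-piece bundle at (245,215), being pushed just ahead of the fingers toward the mouth. I'll continue into the bay.

Call:
apply_moves --targets '[-0.15,0,0,0,0,0,0.47,-0.15,0,0,0,0,0,0.47,-0.15,0,0,0,0,0,0.47,-0.15,0,0,0,0,0,0.47,-0.15,0,0,0,0,0,0.47,-0.15,0,0,0,0,0,0.47,-0.15,0,0,0,0,0,0.47,-0.15,0,0,0,0,0,0.47,-0.15,0,0,0,0,0,0.47,-0.15,0,0,0,0,0,0.47,-0.15,0,0,0,0,0,0.47,-0.15,0,0,0,0,0,0.47,-0.15,0,0,0,0,0,0.47,-0.15,0,0,0,0,0,0.47,-0.15,0,0,0,0,0,0.47,-0.15,0,0,0,0,0,0.47,-0.15,0,0,0,0,0,0.47,-0.15,0,0,0,0,0,0.47,-0.15,0,0,0,0,0,0.47,-0.15,0,0,0,0,0,0.47]'

```text
time_s: 18.65
position: [577.8, -132.4, 99.6]
ee_rot: [-0.0, 0.78, 0.626, 0.0]
force: [-1.0, 0.1, 0.4]
gripper_width: 24.9
grasp_force: 0.1
```

Call:
apply_moves --targets '[-0.14,0,0,0,0,0,0.47,-0.12,0,0,0,0,0,0.47,-0.1,0,0,0,0,0,0.47,-0.06,0,0,0,0,0,0.47,0,0,0,0,0,0,0.47,0.2,0,0,0,0,0,0.47,0,0,-0.4,0,0,0,0.47,0,0,-0.5,0,0,0,0.47,0,0,-0.5,0,0,0,0.47]'

```text
time_s: 19.77
position: [575.3, -143.3, 184.5]
ee_rot: [-0.0, 0.779, 0.627, 0.0]
force: [-0.3, -0.1, 1.1]
gripper_width: 24.5
grasp_force: 0.0
```

```bash
cat > find.py <<'E'
from h import *
# bundles on blue floor: dark/yellow pixels not blue nor grey; seen in scene camera
def blobs(cam,zz=130):
    r=optics.read_camera(cam); hsv=cv2.cvtColor(r["img"],cv2.COLOR_RGB2HSV)
    m=((hsv[...,0]>18)&(hsv[...,0]<32)&(hsv[...,1]>150)&(hsv[...,2]<215)).astype(np.uint8)
    m=cv2.dilate(m,np.ones((3,3)))
    n,l,s,c=cv2.connectedComponentsWithStats(m)
    for i in range(1,n):
        p=px2w(r,*c[i],zz)
        if s[i,4]>8 and 350<p[0]<750 and -290<p[1]<260: print(cam,c[i].round(),s[i].tolist(),p.round())
E
python3 - <<'E'
from find import *
to([553,250,190]); blobs("scene"); blobs("top")
E
```

```text
19.775 [ 575.3 -143.3  184.5] xaxis [0.215 0.977 0.   ] z [-0.  0. -1.] 24.503519085202797 [-0.31551776 -0.05427442  1.10670778]
-> [553, 250, 190] [ 6.32 -1.77 -0.09]
scene [320. 154.] [315, 152, 10, 5, 39] [ 564. -187.  130.]
scene [297. 158.] [296, 157, 3, 3, 9] [ 596. -113.  130.]
scene [302. 159.] [301, 158, 3, 3, 9] [ 580. -115.  130.]
scene [310. 161.] [309, 160, 3, 3, 9] [ 553. -116.  130.]
scene [333. 167.] [332, 166, 3, 3, 9] [ 477. -117.  130.]
scene [337. 168.] [336, 167, 3, 3, 9] [ 464. -117.  130.]
scene [366. 175.] [365, 174, 3, 3, 9] [ 378. -122.  130.]
scene [249. 197.] [240, 193, 18, 9, 123] [534. 186. 130.]
top [360. 223.] [346, 170, 28, 105, 393] [ 497. -136.  130.]
top [376. 189.] [375, 188, 3, 3, 9] [ 568. -188.  130.]
top [368. 192.] [366, 190, 5, 6, 23] [ 563. -169.  130.]
top [215. 228.] [205, 218, 22, 20, 250] [532. 186. 130.]
```

The three-piece bundle is now at about (564,-187), roughly 47 mm behind the line. Next I'll go behind the four-piece bundle at (533,186).

Call:
apply_moves --targets '[0.44,-0.134,0,0,0,0,0.47,0.44,-0.134,0,0,0,0,0.47,0.44,-0.134,0,0,0,0,0.47,0.44,-0.134,0,0,0,0,0.47,0.44,-0.134,0,0,0,0,0.47,0.44,-0.134,0,0,0,0,0.47,0.44,-0.134,0,0,0,0,0.47,0.44,-0.134,0,0,0,0,0.47,0.44,-0.134,0,0,0,0,0.47,0.44,-0.134,0,0,0,0,0.47,0.44,-0.134,0,0,0,0,0.47,0.44,-0.134,0,0,0,0,0.47,0.44,-0.134,0,0,0,0,0.47,0.44,-0.134,0,0,0,0,0.47,0,0,0,0,0,0,0.47]'

```text
time_s: 21.75
position: [543.8, 243.6, 183.1]
ee_rot: [-0.001, 0.779, 0.628, -0.0]
force: [1.4, -0.0, 0.5]
gripper_width: 25.1
grasp_force: 0.0
```

```bash
python3 - <<'E'
from find import *
to([545,242,99],[458,-152,99])
E
```

```text
21.75 [543.8 243.6 183.1] xaxis [0.212 0.977 0.001] z [-0.001  0.001 -1.   ] 25.149122022901405 [ 1.44138783 -0.03744909  0.46307155]
-> [545, 242, 99] [-0.02  0.03  1.4 ]
-> [458, -152, 99] [-6.72 -0.02 -0.01]
```

Call:
apply_moves --targets '[0,0.02,0.5,0,0,0,0.47,0,0,0.5,0,0,0,0.47,0,0,0.3,0,0,0,0.47,0,0,0.1,0,0,0,0.47,0,0,0,0,0,0,0.47]'

```text
time_s: 22.38
position: [546.4, 240.3, 99.9]
ee_rot: [-0.0, 0.78, 0.626, 0.0]
force: [0.8, 0.2, 1.3]
gripper_width: 24.9
grasp_force: 0.0
```

Call:
apply_moves --targets '[-0.15,0,0,0,0,0,0.47,-0.15,0,0,0,0,0,0.47,-0.15,0,0,0,0,0,0.47,-0.15,0,0,0,0,0,0.47,-0.15,0,0,0,0,0,0.47,-0.15,0,0,0,0,0,0.47,-0.15,0,0,0,0,0,0.47,-0.15,0,0,0,0,0,0.47,-0.15,0,0,0,0,0,0.47,-0.15,0,0,0,0,0,0.47,-0.15,0,0,0,0,0,0.47,-0.15,0,0,0,0,0,0.47,-0.15,0,0,0,0,0,0.47,-0.15,0,0,0,0,0,0.47,-0.15,0,0,0,0,0,0.47,-0.15,0,0,0,0,0,0.47,-0.15,0,0,0,0,0,0.47,-0.15,0,0,0,0,0,0.47,-0.15,0,0,0,0,0,0.47,-0.15,0,0,0,0,0,0.47]'

```text
time_s: 24.88
position: [507.3, 63.9, 99.6]
ee_rot: [-0.0, 0.78, 0.626, 0.0]
force: [0.2, -0.0, -0.7]
gripper_width: 25.2
grasp_force: 0.1
```

```bash
python3 - <<'E'
from find import *
to([458,-154,99]); blobs("scene"); blobs("top")
E
```

```text
24.875 [507.3  63.9  99.6] xaxis [0.216 0.976 0.   ] z [ 0.  0. -1.] 25.1613866196827 [ 0.15571104 -0.01219794 -0.66092827]
-> [458, -154, 99] [-3.72 -0.02  0.01]
scene [285. 140.] [274, 136, 23, 10, 87] [ 721. -225.  130.]
scene [276. 146.] [275, 145, 3, 3, 9] [ 710. -161.  130.]
scene [290. 149.] [288, 147, 4, 5, 16] [ 660. -165.  130.]
scene [323. 154.] [322, 153, 3, 3, 9] [ 555. -192.  130.]
scene [366. 175.] [365, 174, 3, 3, 9] [ 378. -122.  130.]
scene [299. 180.] [297, 177, 4, 7, 24] [500.  22. 130.]
top [348. 175.] [346, 171, 5, 9, 31] [ 610. -132.  130.]
top [372. 193.] [365, 185, 16, 17, 167] [ 560. -177.  130.]
```

The four-piece bundle is being pushed ahead of the fingers at about (500,22). Continuing into the bay.

Call:
apply_moves --targets '[-0.15,0,0,0,0,0,0.47,-0.15,0,0,0,0,0,0.47,-0.15,0,0,0,0,0,0.47,-0.15,0,0,0,0,0,0.47,-0.15,0,0,0,0,0,0.47,-0.15,0,0,0,0,0,0.47,-0.15,0,0,0,0,0,0.47,-0.15,0,0,0,0,0,0.47,-0.15,0,0,0,0,0,0.47,-0.15,0,0,0,0,0,0.47,-0.15,0,0,0,0,0,0.47,-0.15,0,0,0,0,0,0.47,-0.15,0,0,0,0,0,0.47,-0.15,0,0,0,0,0,0.47,-0.15,0,0,0,0,0,0.47,-0.15,0,0,0,0,0,0.47,-0.15,0,0,0,0,0,0.47,-0.15,0,0,0,0,0,0.47,-0.15,0,0,0,0,0,0.47,-0.15,0,0,0,0,0,0.47]'

```text
time_s: 27.48
position: [468.3, -111.8, 99.6]
ee_rot: [-0.0, 0.78, 0.626, 0.0]
force: [0.5, 1.1, 0.9]
gripper_width: 24.9
grasp_force: 0.1
```

Call:
apply_moves --targets '[-0.15,0,0,0,0,0,0.47,-0.15,0,0,0,0,0,0.47,-0.15,0,0,0,0,0,0.47,-0.12,0,0,0,0,0,0.47,-0.1,0,0,0,0,0,0.47,-0.06,0,0,0,0,0,0.47,0,0,0,0,0,0,0.47,0.2,0,0,0,0,0,0.47,0,0,-0.4,0,0,0,0.47,0,0,-0.5,0,0,0,0.47,0,0,-0.5,0,0,0,0.47,0.8,0,0,0,0,0,0.47,0.8,0,0,0,0,0,0.47,0.8,0,0,0,0,0,0.47,0.8,0,0,0,0,0,0.47,0,0,0,0,0,0,0.47]'

```text
time_s: 29.48
position: [503.2, 50.1, 183.8]
ee_rot: [-0.0, 0.778, 0.628, 0.001]
force: [0.7, -0.1, 0.0]
gripper_width: 25.0
grasp_force: 0.0
```

```bash
python3 - <<'E'
from find import *
to(); blobs("scene"); blobs("top")
snap("scene","a.png",crop=(200,110,420,230),s=3.5);snap("top","b.png",crop=(190,120,450,290),s=2.5)
a=cv2.imread("pics/a.png");b=cv2.imread("pics/b.png")
k=lambda i:cv2.resize(i,(540,int(len(i)*540/i.shape[1])))
cv2.imwrite("pics/fin.png",cv2.resize(np.vstack([k(a),k(b)]),None,fx=.9,fy=.9)[:600])
E
```

```text
29.475 [503.2  50.1 183.8] xaxis [0.21  0.978 0.002] z [ 0.     0.002 -1.   ] 25.038496799739338 [ 0.69632071 -0.10282525  0.02024539]
scene [319. 154.] [314, 152, 11, 5, 43] [ 565. -186.  130.]
scene [302. 159.] [301, 158, 3, 3, 9] [ 580. -115.  130.]
scene [351. 162.] [346, 159, 12, 7, 61] [ 456. -184.  130.]
scene [366. 175.] [365, 174, 3, 3, 9] [ 378. -122.  130.]
```

View pics/fin.png

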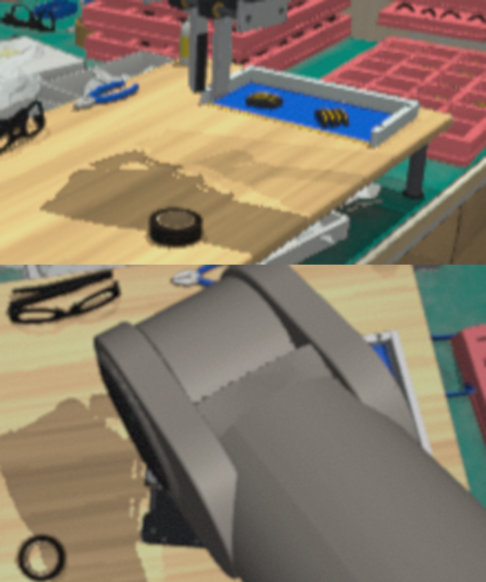

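Both bundles lie flat on the blue floor, at (264,100) and (331,117), with clear blue between each and the line. Their centres are at about (565,-186) and (456,-184), around 45 mm behind it. The arm is touching nothing.

```bash
python3 -c "
from plant import job
print(job.hand_in())"
```

```text
the job is handed in; nothing more can be done
None
```

I swept both bundles into the bay and handed the job in at about 30 s; in the last camera check each lay flat, its centre about 45 mm behind the yellow line, but the hand-in returned no verdict.

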